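# Load a carton under the sprung flap of the stamping jig

## Robot

A 6-joint arm with a two-finger parallel gripper is mounted at the origin on a cart in front of the work surface, level with it; the furniture and walls round the work are solid. World frame = base frame: x ahead of the robot, y to its left, z up, the work surface at z = 0. Lengths are in m, angles in degrees, forces in N, time in s.
With the tool pointing down it reaches from about 0.25 to 0.725 m from the base axis. Payload 9.7 kg.
Tool frame: the origin (TCP) lies at the very end of the fingers, on their centre line; the grasp point (between the pads) lies 19 mm behind it; z points along the fingers, y is the line along which they close (so a half turn about z gives the same grasp; the last joint's range is limited). The gripper opens to 85 mm and grips with 20 to 120 N. Pads are 22 mm wide; open, the fingers measure 114 mm over their backs; the gripper's body (76 mm by 85 mm) begins 54 mm behind the grasp point. The pads swing forward as they close: fully open they stand 13 mm farther back than shut.
Start: joints at [-74.943, 4.979, 10.078, 95.1, 0, 90], TCP at [0.143, -0.531, 0.231] pointing down, gripper open.
Joint ranges: [-179.16, 179.16], [-48.56, 103.87], [-65.8, 70.77], [-126.05, 130.52], [-82.76, 87.17], [-180, 180]. Speed limits (degrees/s): [127.2, 127.2, 147.25, 180, 180, 180].

## Interface

Orientations are given as [roll, pitch, yaw] about the fixed x, y, z axes, in that order (R = Rz(yaw) Ry(pitch) Rx(roll)).
In Python, from workcell import bot gives the robot as it stands.
- The arm moves only by the tool arm_command, never from a script. Its argument "series" is a list of rows, each a list of 4 numbers: the shift along the tool's x, y, z in m, then the turn about the tool's z in rad. A call has exactly 5 rows; each row is the pose to reach, as a shift and turn from the pose commanded when the call began, along the tool's axes at that moment; what a row does not reach only later rows make up. A row lasts 1/10 s, in which the tool goes at most 50 mm and 8.59 degrees, less where a joint would pass 70% of its speed; a pose out of reach is approached as far as the arm can. A call with a gripper value outside its range is refused whole. "hand" is the finger opening in m, from 0 to 0.0854, set as the call begins (left out, the last holds). The fingers move at their own pace and stop on an object; "grip_force" is the grip in N (left out, the last holds). Time passes only in rows, so rows that repeat a pose let the fingers close, or fill a call up. It gives the time, the measured TCP pose, the force, the opening and the grip force at its end, in the units of the state.
- bot.get_obs(): the state, without advancing time (a new reading comes with each control period).
- bot.camera(name): name is "side" or "top"; returns a dict with "color" (480x640x3 uint8, blue, green, red), "camera_matrix" (3x3 intrinsics, pixels), "xyz" and "orientation" of the camera in the world. Camera axes: x right, y up, looking along -z (the intrinsics and any distortion apply to the point x, -y, -z); pixel columns grow to the right and rows downward; lengths in m; the calibration is good to about 2 mm. A picture is of the moment at which its call begins. There is no depth.
- bot.job_done(): hands the job in; it is judged then, once.
Trained networks look in the newest picture that a camera, given by its name, has taken for a name from the list of things; names that differ only in an ending like _2 or _b are one class to them, and where a whole thing is asked for, a point or a joint stands for the part that bears it (a point fixed in the world has none). Each returns a list of dicts, best first, with "confidence" (0 to 1); they miss things now and then, are a little off and sometimes report something else, mostly with a low value. They report only what shows in the picture. A call takes as long as a camera call. They do not tell look-alikes from the thing itself.
- bot.find_in(camera, target): "location" ([column, row] in pixels, amid what is visible of it).
- bot.mark_of(camera, target): "location" ([column, row] in pixels: a listed point, or the origin of a listed thing).
The state is a dict: "time": time; "q": joint angles; "qd": joint speeds; "joint_efforts": joint torques, N m; "ee_pos": TCP position; "tcp_rot": TCP orientation; "wrist_force": force on the tool from outside, world axes, zero at the start; "torque": the same for the moment, N m; "opening": finger opening in m; "grasp_force": force on a finger pad.
Only numpy, scipy, OpenCV 4.12 (cv2) and the standard library are available. Lean on these libraries where they do the work, as an engineer would, in place of code of your own. Each camera call takes 0.05 s, during which the arm holds its last target. There are 200 camera calls.

## Task

Load the brown carton into the stamping jig: press the black-ribbed finger plate down with one fingertip to hold the sprung yellow flap open, and meanwhile push the carton along the lane with the other fingertip until it is fully home against the end stop. Then take the fingers away so that the flap closes on the carton. Only push and press: do not pinch, lift or ram the carton, and leave the other things on the bench alone.

Things in the scene. Friction and masses are not known exactly. Their poses are not given: they have to be found in the camera images.
- jig: Stamping jig screwed to the bench: plywood base, lane floor 8 mm above the bench, 66 mm wide between aluminium rails 18 mm high. Origin on the bench surface under the nest's centre, on the lane's centre line. x: along the lane, pushing direction; y: left of that, to the finger plate; z up. Base spans x -180 to +70, y -72 to +124 mm. The flap covers x = 0 to +48 mm; before it the lane is open.
- flap (a joint): Angle (rad) of the one-piece sprung yellow flap, rod and finger plate. 0 = closed and empty: flap slopes down to the right, blocking the lane. 0.25 = level, lying on a seated carton. Above 0.33 it clears the carton; 0.45 is a good holding angle (5 to 12 N down on the plate, by friction); 0.62 = hard stop. It springs back when let go. It depends on how far the plate is pressed, not where along x.
- finger_plate (a point): Middle of the finger plate's top (moves with it): yellow plate with black ribbed pad, jig x = -174 to -30 mm, 46 mm wide. Closed: 61 mm above the bench at jig y = +90, sloping up to the left. At 0.45 rad: level, 42 mm above the bench, y = +64 to +110 mm. A tip sliding on it at that height leaves the other tip, 65 to 105 mm to its right, in the lane 34 mm over its floor, behind the carton.
- flap_edge (a point): Front right corner of the flap: end of its free edge on the entry side (jig x = 0). About 37 mm above the bench when closed, 75 mm at 0.45 rad. The flap is a yellow frame with a window for the stamp, hinged on its left side.
- carton: Brown closed carton with white label, 61 mm wide, 100 long, 50 high, 0.1 to 0.2 kg, in the lane before the flap. Origin: centre of its underside; its y axis (length) lies along the jig's x, rear face 50 mm from the origin on the entry side. Seated: origin at x = 0, y = 0, z = 8 mm in the jig's frame; the rear half then stands out before the flap.
- stamp: Self-inking stamp, 34 x 62 x 84 mm, black frame and blue handle, standing to the right of the jig; origin at the centre of its underside. Leave alone.
- spare_carton: Second brown carton like the first, waiting on the bench to the left of the jig; origin at the centre of its underside. Leave alone.
- tall_carton: Brown carton 66 x 120 x 90 mm at the left; origin at the centre of its underside. Leave alone.
- label_roll: White label roll, 82 mm across, 52 mm high, at the left; origin at the centre of its underside. Leave alone.
- blue_carton: Small blue carton 46 x 65 x 32 mm, front left; origin at the centre of its underside. Leave alone.
- calculator: Dark blue desk calculator 85 x 165 x 19 mm, right; origin at the centre of its underside. Leave alone.
- marker: Black pen, 134 mm long, 16 mm thick, right of the jig; origin under its middle. Leave alone.
- note_pad: Yellow note pad 66 x 78 x 13 mm, front right; origin at the centre of its underside. Leave alone.
- hinge_rod (a point): Middle of the steel torque rod (the flap's hinge axis), which runs along the jig's x at jig y = +47 mm, 58 mm above the bench, from x = -177 to +61 mm. It turns in three black bearing blocks at x = -168, -22 and +56 mm, tops 62 mm above the bench; rod and blocks pass between the two fingers.
- end_stop (a point): Middle of the aluminium end stop's face, at jig x = +50.5 mm, y = 0; 26 mm above the bench. The stop's top is 44 mm above the bench. The carton's front face comes home against it.
Not all that is in view belongs to the job. What is shaped like the carton but green is not meant.

How it is judged (in metres and radians):
On the way, in this order (a step that is already met when the one before it is completed fails the run):
1. a finger holds the flap open (flap above 0.33 rad) while the carton is still outside it (value of joint flap above 0.33 rad and contact force between the fingers and flap above 0.5 N and x of carton in the frame of jig below -0.035 m), for 0.1 s.
2. the carton is home in the nest (within 5 mm of the stop) while a finger still holds the flap open (value of joint flap above 0.3 rad and contact force between the fingers and flap above 0.5 N and x of carton in the frame of jig above -0.005 m), for 0.1 s.
At the end, for the whole second after the job is handed in: The carton stands flat in the nest, square to the lane within 0.08 rad and within 5 mm of the end stop, at rest, and the sprung flap lies level on its top (flap 0.19 to 0.30 rad, pressing on the carton) (x of carton in the frame of jig between -0.005 and 0.004 m and y of carton in the frame of jig between -0.006 and 0.006 m and z of carton in the frame of jig below 0.012 m and angle between the y axis of carton and the x axis of jig, either way round below 0.08 rad and angle between carton's own z axis and vertical below 0.06 rad and value of joint flap between 0.19 and 0.3 rad and contact force between flap and carton above 0.3 N and linear speed of carton below 0.01 m/s); the robot touches nothing.
It fails at once if the carton is lifted more than 10 mm off the lane floor (z of carton in the frame of jig above 0.018 m).
It fails at once if the carton is pinched or rammed (more than 30 N from the fingers) (contact force between the fingers and carton above 30 N).
It fails at once if the carton is rammed into the flap (more than 30 N) (contact force between flap and carton above 30 N).
It fails at once if another thing on the bench is displaced by more than 20 mm (distance of any of stamp, spare_carton, tall_carton, label_roll, blue_carton, calculator, marker, note_pad from where it was at the start of the episode above 0.02 m).
It also fails if it takes over 38 s, if anything falls off the work surface, if the arm or the gripper's body presses on something with over 40 N, if the wrist force passes 120 N, or if a joint passes its speed limit or range.

## Working session

There is one attempt and no reset: what is moved stays moved. The work goes in short steps, Python scripts to look and compute and a tool call to move; the robot and the scene stay as the last step left them, time stands still between calls to the robot, and variables do not carry over. Pictures are saved under pics/ and viewed, at most 10 in all, crops included, and the job is handed in when it is done.

Besides the shell and the picture viewer there is one more tool, called after "Emit:" in YAML: its name, and indented under it one key for each argument. arm_command: Moves the arm, as the interface text tells. Its arguments: {"type":"object","properties":{"series":{"type":"array"},"hand":{"type":"number"},"grip_force":{"type":"number"}},"required":["series"]}

```bash
mkdir -p pics
cat > h.py <<'E'
import numpy as np, cv2
from scipy.spatial.transform import Rotation as R
from workcell import bot
def cam(n):
    c=bot.camera(n); return c
def rot(o):
    o=np.array(o,float)
    if o.shape==(3,3): return o
    return R.from_euler('xyz',o,degrees=True).as_matrix()
def ray(c,p):
    K=np.array(c['camera_matrix']); d=np.linalg.inv(K)@[p[0],p[1],1]; d=np.array([d[0],-d[1],-d[2]])
    return np.array(c['xyz']),rot(c['orientation'])@d
def atz(c,p,z):
    o,d=ray(c,p); return o+d*(z-o[2])/d[2]
def proj(c,X):
    v=rot(c['orientation']).T@(np.array(X)-c['xyz']); v=np.array([v[0],-v[1],-v[2]]); u=np.array(c['camera_matrix'])@v; return u[:2]/u[2]
E
python3 - <<'E'
from h import *
for n in('top','side'):
    c=cam(n); cv2.imwrite(f'pics/{n}0.png',c['color']); print(n,c['xyz'],c['orientation'],c['camera_matrix'],[k for k in c])
    for t in ['carton','jig','finger_plate','flap_edge','hinge_rod','end_stop','spare_carton','stamp']:
        for r in bot.mark_of(n,t)[:3]: print(t,np.round(r['location'],1),round(r['confidence'],2))
print(bot.get_obs())
E
```

```text
top [ 0.18072274 -0.06316253  2.02033201] [ 9.92575543e+00  6.22999252e-02 -9.05354597e+01] [[620.35762416   0.         305.40869951]
 [  0.         620.35762416 240.05578208]
 [  0.           0.           1.        ]] ['color', 'camera_matrix', 'xyz', 'orientation']
carton [221.6 248.7] 0.79
carton [294.7 250.5] 0.75
carton [456.4 281.6] 0.18
jig [297.1 221.3] 0.64
finger_plate [263.9 248.7] 0.84
finger_plate [368.5 270.7] 0.67
flap_edge [302.7 218.4] 0.94
flap_edge [277.7 234.8] 0.34
hinge_rod [276.6 235.6] 0.87
hinge_rod [154.6 261.2] 0.56
end_stop [292.9 204.3] 0.89
spare_carton [174.4 224.3] 0.91
stamp [331.3 216.9] 0.5
stamp [409.2 262.9] 0.47
side [0.34098533 0.94705733 0.90335402] [  50.79905043   -0.53139272 -169.22113885] [[440.36470866   0.         326.14619768]
 [  0.         440.36470866 242.79234347]
 [  0.           0.           1.        ]] ['color', 'camera_matrix', 'xyz', 'orientation']
carton [326.4 266.8] 0.92
carton [315.7 329.5] 0.62
jig [298.2 266.1] 0.8
finger_plate [325.6 275.1] 0.65
flap_edge [300.1 245.7] 0.68
flap_edge [314.4 263.7] 0.49
flap_edge [325.  274.7] 0.35
hinge_rod [314.6 261.1] 0.7
hinge_rod [363.2 200.9] 0.27
end_stop [285.2 257.9] 0.71
spare_carton [266.3 371.7] 0.72
stamp [311.8 238.3] 0.64
{'time': 0.9, 'q': array([-7.49429970e+01,  4.97621528e+00,  1.00791077e+01,  9.51002933e+01,
        6.12718879e-04,  9.00010189e+01]), 'qd': array([-0.01246023, -0.00432759, -0.04395135, -0.07380014,  0.02648855,
       -0.0408848 ]), 'joint_efforts': array([-1.84846700e-03, -5.20093060e+01,  4.64860976e+01,  1.19485372e-03,
       -1.26929319e-05, -1.89356690e-06]), 'ee_pos': array([ 0.14288001, -0.53110952,  0.23131792]), 'tcp_rot': array([ 1.79997401e+02, -6.12765099e-04,  1.50559842e+01]), 'wrist_force': array([-0.49813698,  0.10783223,  0.17401678]), 'torque': array([ 0.00486794, -0.00910255, -0.00054725]), 'grasp_force': 0.0, 'opening': 0.0856961664239737}
```

View pics/top0.png

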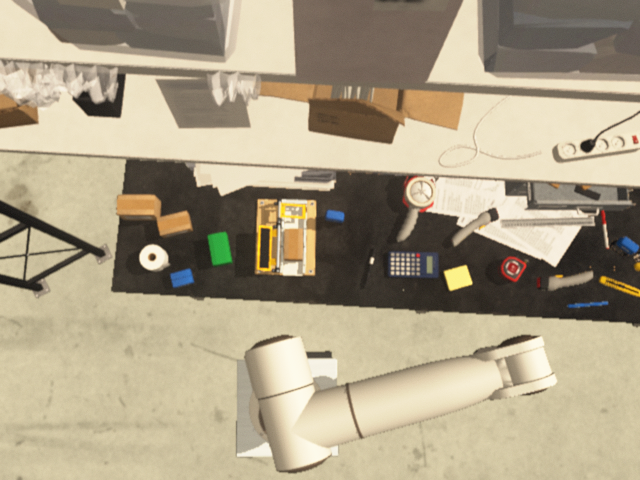

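View pics/side0.png

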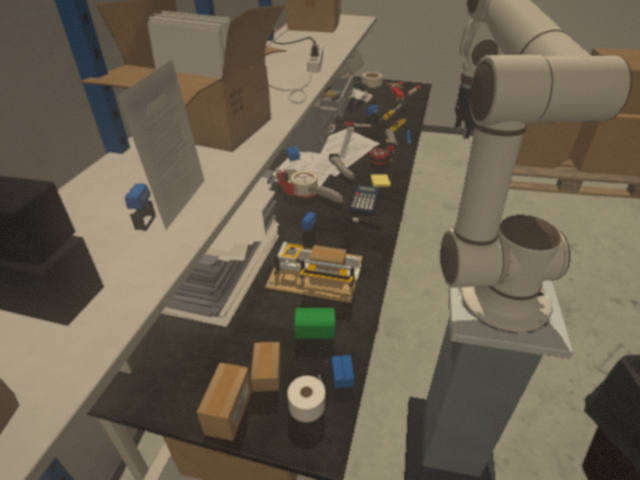

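The top picture shows the jig at about (286,238). Look-alikes for the carton: brown in the lane (294,245), spare (174,222), tall (139,206), green (220,248). I choose the one in the lane at (294,245) and check it in a crop while fitting the jig pose.

Run:
```python
from h import *
from scipy.optimize import least_squares
C={n:cam(n) for n in('top','side')}
P={'jig':(0,0,0),'finger_plate':(-.102,.09,.061),'hinge_rod':(-.058,.047,.058),'end_stop':(.0505,0,.026)}
obs=[]
for n in C:
    for t in P:
        r=bot.mark_of(n,t)
        if r: obs.append((n,t,np.array(r[0]['location'])))
def J(p,l): 
    a=p[2]; return np.array([p[0]+np.cos(a)*l[0]-np.sin(a)*l[1],p[1]+np.sin(a)*l[0]+np.cos(a)*l[1],l[2]])
def f(p): return np.concatenate([proj(C[n],J(p,P[t]))-o for n,t,o in obs])
s=least_squares(f,[.5,-.03,0],loss='soft_l1'); p=s.x
print(p[:2],np.degrees(p[2]))
for o,e in zip(obs,f(p).reshape(-1,2)): print(o,np.round(e,1))
im=C['top']['color'].copy()
big=cv2.resize(im[185:295,225:345],None,fx=5,fy=5,interpolation=cv2.INTER_CUBIC)
def d(l,col):
    u=(proj(C['top'],J(p,l))-[225,185]+.5)*5
    cv2.circle(big,tuple(int(v) for v in u),4,col,1)
for l in [(-.18,-.072,.008),(-.18,.124,.008),(.07,-.072,.008),(.07,.124,.008)]: d(l,(0,0,255))
for l in [(-.174,.09,.061),(-.03,.09,.061),(-.177,.047,.058),(.061,.047,.058)]: d(l,(255,0,255))
cv2.imwrite('pics/crop1.png',big)
sc=C['side']['color'][225:310,255:375]; big=cv2.resize(sc,None,fx=6,fy=6,interpolation=cv2.INTER_CUBIC)
for l in [(-.18,-.072,.008),(-.18,.124,.008),(.07,-.072,.008),(.07,.124,.008),(-.174,.09,.061),(-.03,.09,.061)]:
    u=(proj(C['side'],J(p,l))-[255,225]+.5)*6; cv2.circle(big,tuple(int(v) for v in u),4,(0,0,255),1)
cv2.imwrite('pics/crop2.png',big)
for n in C:
    for r in bot.mark_of(n,'carton')[:3]:
        w=atz(C[n],r['location'],.008); dd=w[:2]-p[:2]; c,s_=np.cos(p[2]),np.sin(p[2]); print(n,'carton',w,'jig',c*dd[0]+s_*dd[1],-s_*dd[0]+c*dd[1],r['confidence'])
```

```text
[ 0.60065873 -0.02391509] 0.35281922327074877
('top', 'jig', array([293. , 222.5])) [ 0.1 -2. ]
('top', 'finger_plate', array([265.4, 247.6])) [-0.5  0.7]
('top', 'hinge_rod', array([277.7, 234.7])) [0.6 0. ]
('top', 'end_stop', array([293. , 205.2])) [-0.3 -1.3]
('side', 'jig', array([297.9, 264.1])) [1.5 0.2]
('side', 'finger_plate', array([327.4, 273.5])) [-0.3  0.5]
('side', 'hinge_rod', array([314.9, 263.4])) [-0.2 -0.7]
('side', 'end_stop', array([282.2, 255.6])) [0.7 0.2]
top carton [0.51365847 0.21177962 0.008     ] jig -0.08554724682052282 0.23622597039597684 0.96
top carton [ 0.49903328 -0.03108231  0.008     ] jig -0.10166765817389758 -0.006541295726246815 0.84
side carton [ 0.51815711 -0.02885005  0.008     ] jig -0.08253044873298136 -0.00442683574147989 0.78
side carton [0.49158365 0.21381666 0.008     ] jig -0.1076091032973751 0.2383988991991959 0.77
side carton [0.47250443 0.4298095  0.008     ] jig -0.12535791683055167 0.45450513367284795 0.62
```

View pics/crop1.png

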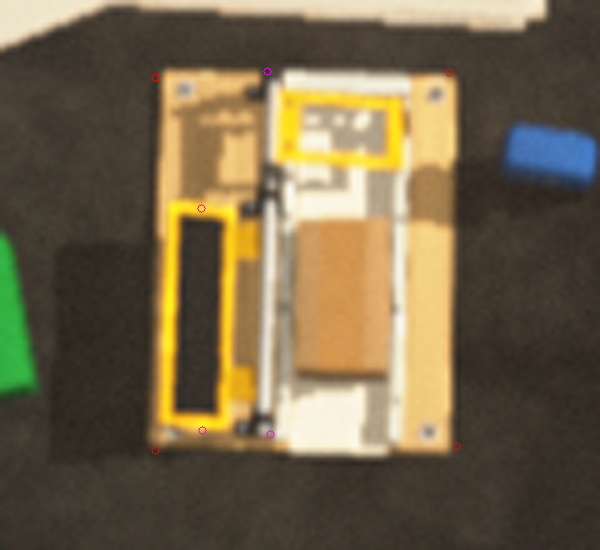

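View pics/crop2.png

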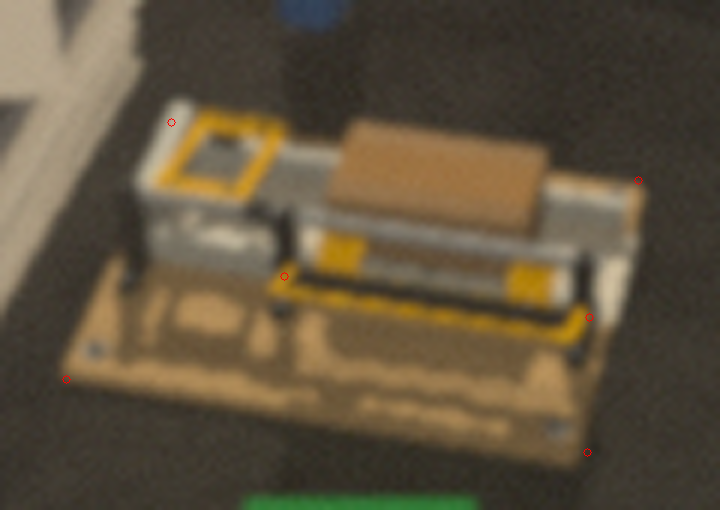

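The crops show the carton in the lane before the flap (crop 297–387, 219–377): brown, correct choice. Model base corners are off by ~8 crop px at the back, so the yaw needs refining with the base corners I read.

Run:
```python
from h import *
from scipy.optimize import least_squares
import json
C={n:cam(n) for n in('top','side')}
def J(p,l):
    a=p[2]; return np.array([p[0]+np.cos(a)*l[0]-np.sin(a)*l[1],p[1]+np.sin(a)*l[0]+np.cos(a)*l[1],l[2]])
T=lambda u:np.array(u)/5-.5+[225,185]
S=lambda u:np.array(u)/6-.5+[255,225]
h=.008
O=[('top',(.07,.124,h),T((162,70))),('top',(.07,-.072,h),T((460,74))),('top',(-.18,.124,h),T((152,449))),('top',(-.18,-.072,h),T((452,452))),
('side',(.07,.124,h),S((62,369))),('side',(-.18,.124,h),S((580,468))),('top',(-.058,.047,.058),np.array([277.2,235.1])),('side',(-.058,.047,.058),np.array([314.8,262.5]))]
f=lambda p:np.concatenate([proj(C[n],J(p,l))-o for n,l,o in O])
p=least_squares(f,[.6,-.024,0]).x
print(p[:2],np.degrees(p[2]),np.round(f(p).reshape(-1,2),1).tolist())
json.dump(p.tolist(),open('jig.json','w'))
c,s=np.cos(p[2]),np.sin(p[2])
tj=lambda w:(c*(w[0]-p[0])+s*(w[1]-p[1]),-s*(w[0]-p[0])+c*(w[1]-p[1]))
for u in [(298,219),(386,219),(295,374),(386,376)]: print('carton top corner',np.round(tj(atz(C['top'],T(u),.058)),4))
o=bot.get_obs(); print(o['ee_pos'],o['tcp_rot'],o['time'])
for y in (.042,.037):
  for x in(-.165,-.061): print(y,x,J(p,(x,y,0)))
```

```text
[ 0.59921652 -0.02581239] -1.7371263420191017 [[0.0, 0.6], [-0.8, 1.0], [-0.6, -0.6], [-0.6, 0.0], [0.1, 0.4], [-0.2, -1.6], [1.1, -0.5], [-0.2, 0.2]]
carton top corner [-0.0369  0.0288]
carton top corner [-0.0357 -0.0279]
carton top corner [-0.1377  0.028 ]
carton top corner [-0.1378 -0.0302]
[ 0.14288342 -0.53113608  0.23130129] [1.79997786e+02 2.19315476e-05 1.50564662e+01] 1.6
0.042 -0.165 [0.43556553 0.02117011 0.        ]
0.042 -0.061 [0.53951774 0.01801746 0.        ]
0.037 -0.165 [0.43541396 0.01617241 0.        ]
0.037 -0.061 [0.53936617 0.01301976 0.        ]
```

Emit:
arm_command:
  series:
    - [0.034,-0.035,0,0.06]
    - [0.067,-0.071,0,0.12]
    - [0.101,-0.106,0,0.18]
    - [0.134,-0.142,0,0.24]
    - [0.168,-0.177,0,0.289]
  hand: 0.075

```text
time: 2.1
ee_pos: [0.2594, -0.3148, 0.2314]
tcp_rot: [180.0, -0.0, -1.7]
wrist_force: [0.4, -0.4, 0.3]
opening: 0.0752
grasp_force: 0.0
```

Emit:
arm_command:
  series:
    - [0.022,-0.043,0,0]
    - [0.043,-0.085,0,0]
    - [0.065,-0.128,0,0]
    - [0.086,-0.17,0,0]
    - [0.108,-0.212,0,0]

```text
time: 2.6
ee_pos: [0.3731, -0.1056, 0.2317]
tcp_rot: [180.0, -0.1, -1.5]
wrist_force: [0.4, 0.0, -0.8]
opening: 0.0749
grasp_force: 0.0
```

Emit:
arm_command:
  series:
    - [0.016,-0.032,0.01,0]
    - [0.032,-0.064,0.03,0]
    - [0.048,-0.096,0.05,0]
    - [0.062,-0.125,0.07,0]
    - [0.064,-0.128,0.08,0]

```text
time: 3.1
ee_pos: [0.4401, 0.0028, 0.1494]
tcp_rot: [-179.2, 0.1, -0.1]
wrist_force: [-0.7, 0.3, -0.4]
opening: 0.0749
grasp_force: 0.0
```

Emit:
arm_command:
  series:
    - [0,0,0,0]
    - [0,0,0,0]
    - [0,0,0,0]
    - [0,0,0,0]
    - [0,0,0,0]

```text
time: 3.6
ee_pos: [0.44, 0.0009, 0.152]
tcp_rot: [-179.3, -0.1, -0.3]
wrist_force: [-0.1, 0.4, 0.0]
opening: 0.0749
grasp_force: 0.0
```

Run:
```python
from h import *
o=bot.get_obs(); print(o['ee_pos'],o['tcp_rot'],o['time'])
a=cam('top')['color'][185:305,225:345]; b=cam('side')['color'][205:310,255:375]
a=cv2.resize(a,(400,400),interpolation=3); b=cv2.resize(b,(400,350),interpolation=3)
im=np.zeros((400,800,3),np.uint8); im[:,:400]=a; im[:350,400:]=b; cv2.imwrite('pics/a.png',im)
```

```text
[0.43999349 0.00091154 0.15199632] [-1.79250498e+02 -6.12829852e-02 -3.09254060e-01] 3.6
```

View pics/a.png

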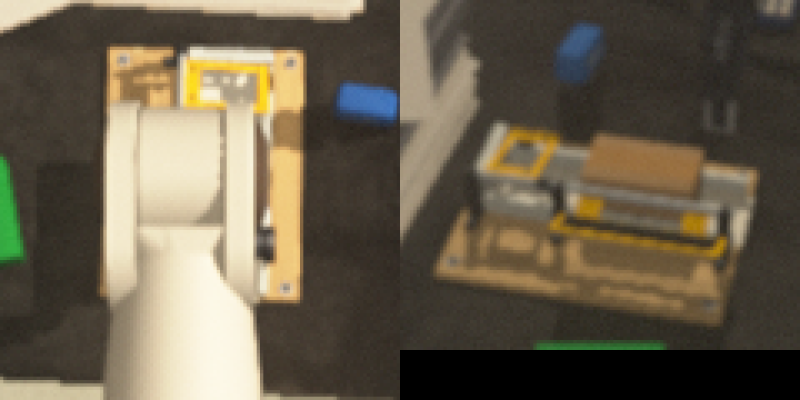

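Emit:
arm_command:
  series:
    - [0,-0.01,0.02,0.01]
    - [0,-0.019,0.04,0.021]
    - [0,-0.019,0.055,0.021]
    - [0,-0.019,0.06,0.021]
    - [0,-0.019,0.06,0.021]

```text
time: 4.2
ee_pos: [0.4395, 0.0046, 0.0911]
tcp_rot: [-178.5, 0.1, -0.3]
wrist_force: [0.3, -0.0, 0.5]
opening: 0.0748
grasp_force: 0.0
```

Emit:
arm_command:
  series:
    - [0,0,0.01,0]
    - [0,0,0.02,0]
    - [0,0,0.02,0]
    - [0,0,0.02,0]
    - [0,0,0.02,0]

```text
time: 4.7
ee_pos: [0.44, 0.005, 0.0719]
tcp_rot: [-178.5, 0.0, -0.3]
wrist_force: [0.6, 0.7, 0.4]
opening: 0.0747
grasp_force: 0.0
```

Run:
```python
from h import *
o=bot.get_obs(); print(np.round(o['q'],2),o['ee_pos'],o['tcp_rot'],o['time'])
```

```text
[ -0.3  -10.28 -22.25  78.04   1.47 179.98] [0.44003577 0.0049911  0.07189954] [-1.78531075e+02  2.22392780e-03 -2.79695140e-01] 4.7
```

Emit:
arm_command:
  series:
    - [0,0,-0.03,-0.148]
    - [0,0,-0.06,-0.296]
    - [0,0,-0.08,-0.444]
    - [0,0,-0.08,-0.592]
    - [0,0,-0.08,-0.74]

```text
time: 5.2
ee_pos: [0.4405, 0.0029, 0.1528]
tcp_rot: [-179.0, -1.1, 42.5]
wrist_force: [-0.4, -0.5, 0.5]
opening: 0.075
grasp_force: 0.0
```

Emit:
arm_command:
  series:
    - [0,0,0,-0.148]
    - [0,0,0,-0.296]
    - [0,0,0,-0.444]
    - [0,0,0,-0.592]
    - [0,0,0,-0.74]

```text
time: 5.7
ee_pos: [0.4401, 0.0029, 0.152]
tcp_rot: [-179.9, -1.5, 84.9]
wrist_force: [-0.4, -1.1, -0.6]
opening: 0.0749
grasp_force: 0.0
```

Emit:
arm_command:
  series:
    - [0,0,0,-0.148]
    - [0,0,0,-0.296]
    - [0,0,0,-0.444]
    - [0,0,0,-0.592]
    - [0,0,0,-0.74]

```text
time: 6.2
ee_pos: [0.4401, 0.0029, 0.152]
tcp_rot: [179.1, -1.2, 127.3]
wrist_force: [0.0, -0.2, -0.0]
opening: 0.0754
grasp_force: 0.0
```

Emit:
arm_command:
  series:
    - [0,0,0,-0.148]
    - [0,0,0,-0.296]
    - [0,0,0,-0.444]
    - [0,0,0,-0.592]
    - [0,0,0,-0.74]

```text
time: 6.7
ee_pos: [0.4401, 0.0029, 0.152]
tcp_rot: [178.6, -0.2, 169.7]
wrist_force: [-0.3, 0.5, 0.2]
opening: 0.0752
grasp_force: 0.0
```

Emit:
arm_command:
  series:
    - [0.001,0.008,0,-0.08]
    - [0.003,0.0155,0,-0.154]
    - [0.003,0.0155,0.02,-0.154]
    - [0.003,0.0155,0.05,-0.154]
    - [0.003,0.0155,0.065,-0.154]

```text
time: 7.2
ee_pos: [0.4391, 0.0205, 0.0853]
tcp_rot: [178.5, -0.2, 178.2]
wrist_force: [0.2, -1.0, -0.1]
opening: 0.0749
grasp_force: 0.0
```

Emit:
arm_command:
  series:
    - [0,0,0.005,0]
    - [0,0,0.01,0]
    - [0,0,0.012,0]
    - [0,0,0.012,0]
    - [0,0,0.012,0]

```text
time: 7.7
ee_pos: [0.4402, 0.0207, 0.0757]
tcp_rot: [178.5, -0.0, 178.1]
wrist_force: [-0.3, -0.4, -0.5]
opening: 0.0749
grasp_force: 0.0
```

Clear of the plate still; check from the side camera before pressing.

Run:
```python
from h import *
a=cam('side')['color'][215:315,265:385]
cv2.imwrite('pics/b.png',cv2.resize(a,(720,600),interpolation=3))
```

```text
(no output)
```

View pics/b.png

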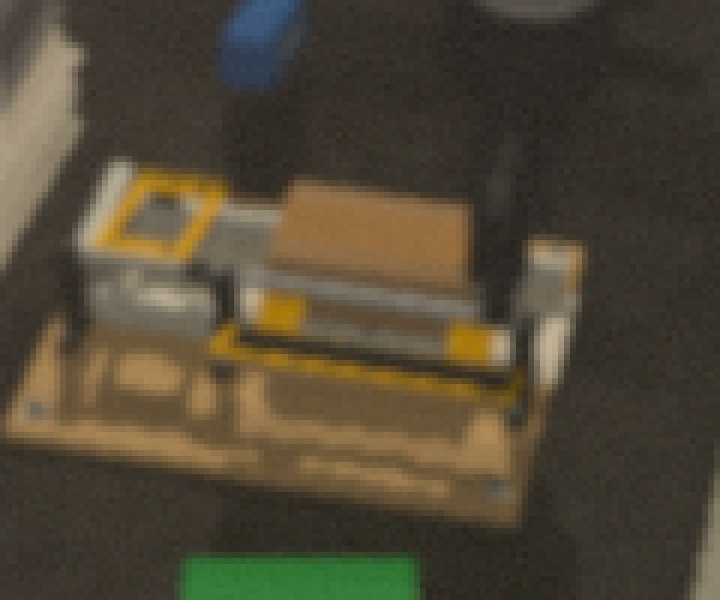

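The dark fingers stand at about (500,250), just behind the carton's rear edge and over the plate's entry end; the gap is right. Descend in small steps.

Emit:
arm_command:
  series:
    - [0,0,0.003,0]
    - [0,0,0.006,0]
    - [0,0,0.009,0]
    - [0,0,0.012,0]
    - [0,0,0.012,0]

```text
time: 8.25
ee_pos: [0.4394, 0.021, 0.0624]
tcp_rot: [178.5, -0.1, 178.1]
wrist_force: [-0.1, 0.7, -0.1]
opening: 0.075
grasp_force: 0.0
```

Emit:
arm_command:
  series:
    - [0,0,0.002,0]
    - [0,0,0.004,0]
    - [0,0,0.006,0]
    - [0,0,0.006,0]
    - [0,0,0.006,0]

```text
time: 8.75
ee_pos: [0.4397, 0.0211, 0.057]
tcp_rot: [178.5, -0.1, 178.1]
wrist_force: [-0.3, 0.9, -0.2]
opening: 0.075
grasp_force: 0.0
```

Emit:
arm_command:
  series:
    - [0,0,0.002,0]
    - [0,0,0.004,0]
    - [0,0,0.006,0]
    - [0,0,0.006,0]
    - [0,0,0.006,0]

```text
time: 9.25
ee_pos: [0.4397, 0.0213, 0.0509]
tcp_rot: [178.5, -0.1, 178.1]
wrist_force: [0.5, 0.8, -0.4]
opening: 0.0751
grasp_force: 0.0
```

Emit:
arm_command:
  series:
    - [0,0,0.002,0]
    - [0,0,0.004,0]
    - [0,0,0.006,0]
    - [0,0,0.006,0]
    - [0,0,0.006,0]

```text
time: 9.75
ee_pos: [0.4399, 0.0214, 0.0451]
tcp_rot: [178.5, -0.0, 178.1]
wrist_force: [0.4, -1.5, 2.8]
opening: 0.0751
grasp_force: 1.5
```

Contact at TCP z ≈ 0.047 (tip about 11 mm above the TCP), so the holding height is TCP ≈ 0.031.

Emit:
arm_command:
  series:
    - [0,0,0.002,0]
    - [0,0,0.004,0]
    - [0,0,0.006,0]
    - [0,0,0.007,0]
    - [0,0,0.007,0]

```text
time: 10.25
ee_pos: [0.4399, 0.021, 0.0379]
tcp_rot: [178.6, -0.0, 178.1]
wrist_force: [-0.4, -5.5, 4.7]
opening: 0.0752
grasp_force: 3.2
```

Emit:
arm_command:
  series:
    - [0,0,0.002,0]
    - [0,0,0.004,0]
    - [0,0,0.006,0]
    - [0,0,0.007,0]
    - [0,0,0.007,0]

```text
time: 10.75
ee_pos: [0.4401, 0.0212, 0.0314]
tcp_rot: [178.6, -0.0, 178.1]
wrist_force: [-0.5, -6.4, 8.6]
opening: 0.0748
grasp_force: 4.3
```

Run:
```python
from h import *
a=cam('side')['color'][215:315,265:385]; b=cam('top')['color'][185:295,225:345]
im=np.zeros((340,800,3),np.uint8); im[:333,:400]=cv2.resize(a,(400,333),interpolation=3);cv2.imwrite('pics/c.png',im)
im[:,400:]=cv2.resize(b,(400,340),interpolation=3); cv2.imwrite('pics/c.png',im)
```

```text
(no output)
```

View pics/c.png

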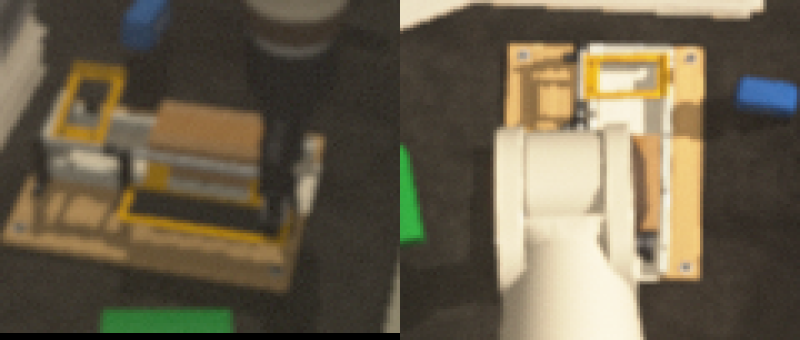

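The flap stands raised (side crop, about (95,100)), the plate is pressed level, and the carton has not yet moved. Push along tool −x.

Emit:
arm_command:
  series:
    - [-0.004,0,0,0]
    - [-0.008,0,0,0]
    - [-0.012,0,0,0]
    - [-0.016,0,0,0]
    - [-0.02,0,0,0]

```text
time: 11.35
ee_pos: [0.4588, 0.0215, 0.0307]
tcp_rot: [178.5, -0.2, 178.2]
wrist_force: [-6.1, 0.4, 6.4]
opening: 0.0752
grasp_force: 3.9
```

```bash
cat > m.py <<'E'
from h import *
import json
p=json.load(open('jig.json')); c,s=np.cos(p[2]),np.sin(p[2])
def tj(w): return np.round([c*(w[0]-p[0])+s*(w[1]-p[1]),-s*(w[0]-p[0])+c*(w[1]-p[1]),w[2]],4)
C=cam('side'); D=cam('top')
print('tcp jig',tj(bot.get_obs()['ee_pos']))
def flap(u):
    o,d=ray(C,u); n=np.array([c,s,0]); t=n@(np.array([p[0],p[1],0])-o)/(n@d); return tj(o+t*d)
for r in bot.mark_of('side','flap_edge')[:2]: print('flap_edge on x=0',flap(r['location']),round(r['confidence'],2))
for n,k in(('side',C),('top',D)):
    for r in bot.mark_of(n,'carton')[:3]: print(n,tj(atz(k,r['location'],.008)),round(r['confidence'],2))
E
python3 m.py
```

```text
tcp jig [-0.1412  0.043   0.0307]
side [-0.0801  0.0062  0.008 ] 0.98
side [-0.1129  0.235   0.008 ] 0.69
top [-0.1038  0.2236  0.008 ] 0.77
top [ 0.0463 -0.0005  0.008 ] 0.61
top [-0.0858 -0.0011  0.008 ] 0.41
```

Emit:
arm_command:
  series:
    - [-0.004,0,0,0]
    - [-0.008,0,0,0]
    - [-0.012,0,0,0]
    - [-0.016,0,0,0]
    - [-0.02,0,0,0]

```text
time: 12.1
ee_pos: [0.4788, 0.0208, 0.0307]
tcp_rot: [178.5, -0.2, 178.2]
wrist_force: [-6.8, 0.8, 6.9]
opening: 0.0752
grasp_force: 3.9
```

Emit:
arm_command:
  series:
    - [-0.004,0,0,0]
    - [-0.008,0,0,0]
    - [-0.012,0,0,0]
    - [-0.016,0,0,0]
    - [-0.02,0,0,0]

```text
time: 12.6
ee_pos: [0.4988, 0.0202, 0.0306]
tcp_rot: [178.5, -0.2, 178.2]
wrist_force: [-5.6, 0.4, 7.4]
opening: 0.0753
grasp_force: 3.9
```

```bash
python3 m.py
```

```text
tcp jig [-0.1013  0.0429  0.0306]
flap_edge on x=0 [-0.     -0.0518  0.0675] 0.89
side [-0.0357 -0.0043  0.008 ] 0.89
side [-0.1079  0.2365  0.008 ] 0.78
top [-0.0472 -0.0094  0.008 ] 0.64
top [-0.1048  0.239   0.008 ] 0.57
```

Emit:
arm_command:
  series:
    - [-0.004,0,0,0]
    - [-0.008,0,0,0]
    - [-0.012,0,0,0]
    - [-0.016,0,0,0]
    - [-0.02,0,0,0]

```text
time: 13.35
ee_pos: [0.5187, 0.0195, 0.0306]
tcp_rot: [178.5, -0.2, 178.2]
wrist_force: [-7.2, 0.3, 7.3]
opening: 0.075
grasp_force: 3.9
```

Emit:
arm_command:
  series:
    - [-0.003,0,0,0]
    - [-0.006,0,0,0]
    - [-0.009,0,0,0]
    - [-0.011,0,0,0]
    - [-0.013,0,0,0]

```text
time: 13.85
ee_pos: [0.5317, 0.0191, 0.0306]
tcp_rot: [178.5, -0.2, 178.2]
wrist_force: [-4.2, 1.5, 7.0]
opening: 0.0751
grasp_force: 3.8
```

```bash
python3 m.py
```

```text
tcp jig [-0.0685  0.0429  0.0306]
flap_edge on x=0 [ 0.     -0.0537  0.0621] 0.97
side [-0.0054 -0.009   0.008 ] 0.68
side [-0.118   0.2427  0.008 ] 0.66
top [-0.1     0.2303  0.008 ] 0.9
top [-0.0122  0.005   0.008 ] 0.62
top [-0.0055 -0.009   0.008 ] 0.46
```

Now slow steps with a watch on the force along x.

Emit:
arm_command:
  series:
    - [-0.001,0,0,0]
    - [-0.002,0,0,0]
    - [-0.003,0,0,0]
    - [-0.003,0,0,0]
    - [-0.003,0,0,0]

```text
time: 14.6
ee_pos: [0.5348, 0.019, 0.0306]
tcp_rot: [178.5, -0.2, 178.2]
wrist_force: [-4.1, 0.4, 6.6]
opening: 0.075
grasp_force: 3.3
```

Emit:
arm_command:
  series:
    - [-0.0005,0,0,0]
    - [-0.001,0,0,0]
    - [-0.0015,0,0,0]
    - [-0.002,0,0,0]
    - [-0.002,0,0,0]

```text
time: 15.1
ee_pos: [0.5367, 0.019, 0.0306]
tcp_rot: [178.5, -0.2, 178.2]
wrist_force: [-4.5, 0.1, 6.8]
opening: 0.0751
grasp_force: 3.5
```

Emit:
arm_command:
  series:
    - [-0.0005,0,0,0]
    - [-0.001,0,0,0]
    - [-0.0015,0,0,0]
    - [-0.002,0,0,0]
    - [-0.002,0,0,0]

```text
time: 15.6
ee_pos: [0.5387, 0.0189, 0.0305]
tcp_rot: [178.5, -0.2, 178.2]
wrist_force: [-4.7, 0.3, 6.6]
opening: 0.0748
grasp_force: 3.5
```

Emit:
arm_command:
  series:
    - [-0.0005,0,0,0]
    - [-0.001,0,0,0]
    - [-0.001,0,0,0]
    - [-0.0015,0,0,0]
    - [-0.0015,0,0,0]

```text
time: 16.1
ee_pos: [0.5398, 0.0189, 0.0305]
tcp_rot: [178.5, -0.2, 178.2]
wrist_force: [-6.8, 0.6, 8.3]
opening: 0.0753
grasp_force: 4.7
```

Emit:
arm_command:
  series:
    - [-0.0003,0,0,0]
    - [-0.0006,0,0,0]
    - [-0.001,0,0,0]
    - [-0.001,0,0,0]
    - [-0.001,0,0,0]

```text
time: 16.6
ee_pos: [0.5399, 0.0188, 0.0305]
tcp_rot: [178.5, -0.3, 178.1]
wrist_force: [-11.9, 1.8, 10.5]
opening: 0.0749
grasp_force: 7.4
```

Stalled with force rising at jig x ≈ −0.060: home. Check the carton, then back off a little and lift.

```bash
python3 m.py
```

```text
tcp jig [-0.0606  0.0428  0.0305]
flap_edge on x=0 [-0.     -0.0013  0.1038] 0.98
side [-0.0007  0.0164  0.008 ] 0.79
side [-0.1148  0.2404  0.008 ] 0.76
top [-0.0961  0.2357  0.008 ] 0.95
top [-0.0065 -0.0067  0.008 ] 0.42
top [-0.0182  0.3925  0.008 ] 0.33
```

Emit:
arm_command:
  series:
    - [0.002,0,0,0]
    - [0.004,0,0,0]
    - [0.006,0,0,0]
    - [0.008,0,0,0]
    - [0.01,0,0,0]

```text
time: 17.35
ee_pos: [0.5333, 0.0191, 0.0315]
tcp_rot: [178.5, 0.1, 178.1]
wrist_force: [4.8, -0.3, 5.4]
opening: 0.0751
grasp_force: 2.8
```

Emit:
arm_command:
  series:
    - [0,0,-0.004,0]
    - [0,0,-0.008,0]
    - [0,0,-0.012,0]
    - [0,0,-0.016,0]
    - [0,0,-0.02,0]

```text
time: 17.85
ee_pos: [0.5319, 0.0182, 0.0508]
tcp_rot: [178.5, -0.1, 178.1]
wrist_force: [-0.1, -0.6, 0.7]
opening: 0.0751
grasp_force: 0.0
```

Emit:
arm_command:
  series:
    - [0,0,-0.01,0]
    - [0,0,-0.03,0]
    - [0,0,-0.06,0]
    - [0,0,-0.09,0]
    - [0,0,-0.12,0]

```text
time: 18.35
ee_pos: [0.532, 0.0151, 0.1726]
tcp_rot: [178.5, -0.1, 178.1]
wrist_force: [0.2, 0.1, -0.1]
opening: 0.0749
grasp_force: 0.0
```

Emit:
arm_command:
  series:
    - [0.04,0,0,0]
    - [0.08,0,0,0]
    - [0.11,0,0,0]
    - [0.11,0,0,0]
    - [0.11,0,0,0]

```text
time: 18.85
ee_pos: [0.4225, 0.0188, 0.1719]
tcp_rot: [178.5, 0.0, 178.1]
wrist_force: [0.1, -0.2, -0.4]
opening: 0.0753
grasp_force: 0.0
```

```bash
python3 m.py
python3 - <<'E'
from h import *
a=cam('side')['color'][215:315,265:385]; b=cam('top')['color'][185:295,225:345]
im=np.zeros((340,800,3),np.uint8); im[:333,:400]=cv2.resize(a,(400,333),interpolation=3)
im[:,400:]=cv2.resize(b,(400,340),interpolation=3); cv2.imwrite('pics/d.png',im)
E
```

```text
tcp jig [-0.1774  0.0392  0.1713]
flap_edge on x=0 [-0.     -0.0258  0.0675] 0.97
side [-0.1106  0.244   0.008 ] 0.85
side [0.001 0.008 0.008] 0.59
top [-0.1023  0.2312  0.008 ] 0.95
top [-0.0113 -0.0045  0.008 ] 0.72
top [0.0479 0.0052 0.008 ] 0.67
```

View pics/d.png

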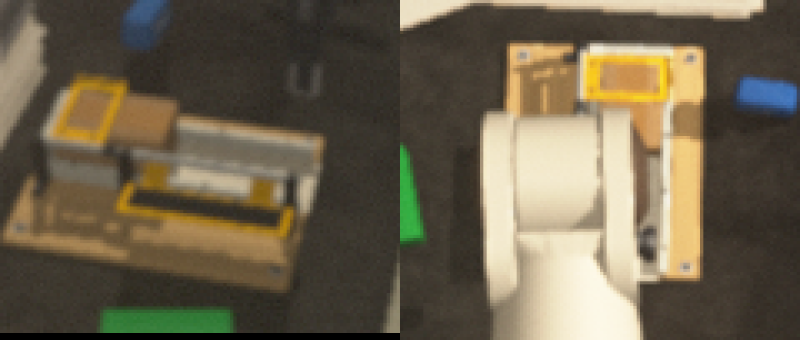

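The flap lies level on the seated carton (side crop around (90,110)), which is flush against the stop, and the gripper is clear of everything.

```bash
python3 -c "
from workcell import bot
print(bot.job_done())"
```

```text
the job is handed in; nothing more can be done
None
```

The carton is home against the end stop with the flap resting level on top, the fingers are clear, and the job was handed in at about 19 s; no verdict came back, so this rests on the final pictures and force readings.

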